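# Let a bottle out of the spring-lever dispenser and ease its flap shut

### The job

Press the paddle lever of the bottle dispenser all the way down, without forcing it against its stop, so that its flap lifts, and keep it down until the small white bottle has rolled out and lies in the open tray. Then ease the lever back up slowly, without letting go of it early, so that the flap closes fully without slamming. Push on the paddle only: do not touch the flap or the bottle, and leave the other things where they stand.

Things in the scene. Friction and masses are not known exactly. Their poses are not given: they have to be found in the camera images.
- dispenser: Grey bottle dispenser, fixed on a wooden plinth 4 to 60 mm high. Origin on the plinth under the shaft; z up; bottles roll out to own -x. Hopper: x -0.025 to 0.080, y -0.036 to 0.036, 132 mm high, open-topped. Tray: sides 40 mm, lip 34 mm high, inside 66 mm wide; floor falls to the lip at x = -0.100. Shaft along own y, 120 mm up; it sticks out to -y, where the lever's arm runs to own +x at y = -0.105.
- lever (a joint): Turn of lever, shaft and flap together, rad: 0 = lever up (paddle's arm 0.45 rad above level), flap hanging shut; 0.9 = lever fully down on its stop (0.45 rad below level), flap fully lifted. A spring returns it: about 3 N at the paddle at the top and 5 N at the bottom; let go, it snaps back at over 5 rad/s and slams.
- paddle (a point): Centre of the top face of the lever's paddle, a rubber-topped plate 30 mm along the arm by 34 mm across, 9 mm thick. It moves on an arc of 100 mm radius about the shaft: 169 mm above the plinth at rest, 82 mm fully down, shifting about 10 mm sideways; nothing lies beneath it. The hopper's cheek (132 mm high) is 69 mm from it.
- flap: Aluminium flap, 62 mm wide, 74 mm long, 3 mm thick; origin on the shaft axis, its own -z points from the shaft to its free edge. It swings forward (dispenser's own -x) and up over the tray.
- bottle: Small white plastic bottle with a blue screw cap, 26 mm diameter, 58 mm long, lying across the chute behind the shut flap. Origin at the centre of its base, own z along its axis to the cap. Origin at the start: about x = 0.018, z = 0.057 of the dispenser's frame; lying in the tray against the lip: about x = -0.087, z = 0.026.
- brown_bottle: Brown glass dropper bottle with a red rubber top, 30 mm diameter, 97 mm tall, standing loose beside the dispenser. Origin at the centre of its underside. Leave it alone.
- tape: Roll of beige tape lying flat, 62 mm diameter, 18 mm high, loose. Origin at the centre of its underside. Leave it alone.
- red_stopper: Red rubber stopper, 24 mm diameter, 25 mm high, loose. Origin at the centre of its underside. Leave it alone.

How it is judged (in metres and radians):
On the way:
1. the lever is held down (past 0.78 of 0.9 rad) while the bottle lies in the tray (value of joint lever above 0.78 rad and x of bottle in the frame of dispenser between -0.11 and -0.055 m and z of bottle in the frame of dispenser below 0.045 m and y of bottle in the frame of dispenser between -0.04 and 0.04 m), for 0.2 s.
At the end, for the whole second after the job is handed in: The bottle lies still (under 20 mm/s) in the tray: its base centre 55 to 110 mm in front of the shaft, within 40 mm of the dispenser's middle line and under 45 mm high; the lever is up and the flap shut (lever within 0.04 rad, flap within 0.08 rad of hanging straight) (value of joint lever below 0.04 rad and angle between flap's own z axis and vertical below 0.08 rad and linear speed of bottle below 0.02 m/s and x of bottle in the frame of dispenser between -0.11 and -0.055 m and z of bottle in the frame of dispenser below 0.045 m and y of bottle in the frame of dispenser between -0.04 and 0.04 m); the robot touches nothing.
It fails at once if the lever snaps back (faster than 2.5 rad/s towards shut) (velocity of joint lever below -2.5 rad/s).
It fails at once if the dispenser is forced (pushed with over 60 N) (contact force between any of the fingers, the arm and dispenser above 60 N).
It fails at once if the robot touches the bottle (contact force between any of the fingers, the arm and bottle above 0.3 N).
It fails at once if the robot touches the flap (contact force between any of the fingers, the arm and flap above 0.3 N).
It fails at once if a bystander is moved by more than 20 mm or lifted (distance of any of brown_bottle, tape, red_stopper from where it was at the start of the episode above 0.02 m).
It also fails if it takes over 45 s, if anything falls off the work surface, if the arm or the gripper's body presses on something with over 40 N, if the wrist force passes 120 N, or if a joint passes its speed limit or range.

### The arm

A 7-joint arm with a two-finger parallel gripper is mounted at the origin on a cart in front of the work surface, level with it; the furniture and walls round the work are solid. World frame = base frame: x ahead of the robot, y to its left, z up, the work surface at z = 0. Lengths are in mm, angles in rad, forces in N, time in s.
With the tool pointing down it reaches from about 425 to 825 mm from the base axis. Payload 3.6 kg.
Tool frame: the origin (TCP) lies between the finger pads; the fingertips stand 25 mm ahead of it and the grasp point (between the pads) lies 6 mm ahead of it; z points along the fingers, y is the line along which they close (so a half turn about z gives the same grasp; the last joint's range is limited). The gripper opens to 85 mm and grips with 20 to 120 N. Pads are 22 mm wide; open, the fingers measure 114 mm over their backs; the gripper's body (76 mm by 85 mm) begins 54 mm behind the grasp point. The pads swing forward as they close: fully open they stand 13 mm farther back than shut.
Start: joints at [-1.329, 0.615, -0.013, 1.423, 0.008, 1.103, -0.04], TCP at [171.966, 626.811, 256.297] pointing down, gripper open.
Joint ranges: [-3.12, 3.12], [-0.3, 2.06], [-1.34, 1.32], [0.26, 2.42], [-1.36, 4.5], [0.01, 1.98], [-2.84, 2.84]. Speed limits (rad/s): [2.79, 2.79, 3.14, 3.14, 3.14, 3.14, 3.14].

### API

Orientations are given as a unit quaternion [x, y, z, w].
In Python, from cell import manip gives the robot as it stands.
- The arm moves only by the tool jog_arm, never from a script. Its argument "deltas" is a list of rows, each an object of numbers: "dx", "dy", "dz": the shift along the tool's x, y, z in mm; "ax", "ay", "az": the turn, a rotation vector about the tool's x, y, z in rad. In form: [{"dx": .., "dy": .., "dz": .., "ax": .., "ay": .., "az": ..}, ...]. A call has 1 to 10 rows; each row shifts and turns the commanded pose from where the row before left it, along the tool's axes as they then stand; what a row does not reach is not made up. A row lasts 1/8 s, in which the tool goes at most 62.5 mm and 10.7 degrees, less where a joint would pass 70% of its speed; a pose out of reach is approached as far as the arm can. A call with a gripper value outside its range is refused whole. "gripper" is the finger opening in mm, from 0 to 85.4, set as the call begins (left out, the last holds). The fingers move at their own pace and stop on an object; the grip force is fixed at half the most. Time passes only in rows, so rows that do not move let the fingers close. It gives the time, the measured TCP pose, the force, the opening and the grip force at its end, in the units of the state.
- manip.get_obs(): the state, without advancing time (a new reading comes with each control period).
- manip.snapshot(name): name is "side" or "top" or "wrist"; returns the picture (480x640x3 uint8, red, green, blue); there is no depth.
- manip.calibration(name): a dict with "camera_matrix" (3x3 intrinsics, pixels), "k1" (the pictures are not rectified: a ray, as slopes to the right and down, at radius r is drawn at 1 + k1 r^2 times it, then the intrinsics apply), "R" (3x3) and "t" (3): a world point X has camera coordinates R X + t. Camera axes: x right, y down, z forward; pixel columns grow to the right and rows downward; lengths in mm; the calibration is good to about 2 mm. A picture is of the moment at which its call begins: read the wrist's pose just before it. calibration takes no time and is no camera call; for the wrist camera it gives the pose at the moment of the call.
- manip.job_done(): hands the job in; it is judged then, once.
Trained networks look in the newest picture that a camera, given by its name, has taken for a name from the list of things; names that differ only in an ending like _2 or _b are one class to them, and where a whole thing is asked for, a point or a joint stands for the part that bears it (a point fixed in the world has none). Each returns a list of dicts, best first, with "conf" (0 to 1); they miss things now and then, are a little off and sometimes report something else, mostly with a low value. They report only what shows in the picture. A call takes as long as a camera call.
- manip.outline_of(camera, target): "mask" (480x640 bool, what is visible of it) and "at" ([column, row] in pixels, amid what is visible of it).
- manip.tip_of(camera, target): "at" ([column, row] in pixels: a listed point, or the origin of a listed thing).
The state is a dict: "time": time; "joint_pos": joint angles; "qvel": joint speeds; "effort": joint torques, N m; "position": TCP position; "orientation": TCP orientation; "ft_force": force on the tool from outside, world axes, zero at the start; "torque": the same for the moment, N m; "grip_width": finger opening in mm; "gripper_force": force on a finger pad.
Only numpy, scipy, OpenCV 4.12 (cv2) and the standard library are available. Lean on these libraries where they do the work, as an engineer would, in place of code of your own. Each camera call takes 0.05 s, during which the arm holds its last target. There are 200 camera calls.

## Working session

There is one attempt and no reset: what is moved stays moved. The work goes in short steps, Python scripts to look and compute and a tool call to move; the robot and the scene stay as the last step left them, time stands still between calls to the robot, and variables do not carry over. Pictures are saved under pics/ and viewed, at most 10 in all, crops included, and the job is handed in when it is done.

Besides the shell and the picture viewer there is one more tool, called as name(argument=value, ...) on one line, values as JSON. jog_arm: Moves the arm, as the interface text tells. Its arguments: {"type":"object","properties":{"deltas":{"type":"array"},"gripper":{"type":"number"}},"required":["deltas"]}

```bash
mkdir -p pics
cat > h.py <<'E'
import numpy as np,cv2
from cell import manip
def ray(cam,px):
    c=manip.calibration(cam);K=np.array(c["camera_matrix"]);k1=c["k1"];R=np.array(c["R"]);t=np.array(c["t"])
    d=cv2.undistortPoints(np.array([[px]],float),K,np.array([k1,0,0,0.]))[0,0]
    return -R.T@t, R.T@np.array([d[0],d[1],1.])
def onz(cam,px,z):
    o,d=ray(cam,px);return o+d*(z-o[2])/d[2]
def tri(obs):
    A=np.zeros((3,3));b=np.zeros(3);L=[]
    for cam,px in obs:
        o,d=ray(cam,px);d/=np.linalg.norm(d);P=np.eye(3)-np.outer(d,d);A+=P;b+=P@o;L.append((o,P))
    X=np.linalg.solve(A,b);return X,[np.linalg.norm(P@(X-o)) for o,P in L]
E
python3 - <<'E'
from h import *
o=manip.get_obs();print(o["position"],o["orientation"],o["time"])
for c in("top","side"):
    im=manip.snapshot(c);cv2.imwrite(f"pics/{c}.png",im[:,:,::-1])
    for n in("paddle","dispenser","bottle","flap","brown_bottle","tape","red_stopper"):
        print(c,n,[(np.round(r["at"],1).tolist(),round(r["conf"],2)) for r in manip.tip_of(c,n)[:2]])
    for n in("paddle","flap"):print(c,n,'outline',[(np.round(r["at"],1).tolist(),round(r["conf"],2),int(r["mask"].sum())) for r in manip.outline_of(c,n)[:2]])
E
```

```text
[171.73270769 626.13971931 255.1095107 ] [ 1.33422940e-01  9.91058300e-01 -1.31677157e-03 -1.75731424e-04] 0.0
top paddle [([343.4, 238.4], 0.88)]
top dispenser [([297.3, 186.2], 0.98)]
top bottle [([309.2, 163.6], 0.56), ([402.3, 301.4], 0.52)]
top flap [([298.0, 175.3], 0.64)]
top brown_bottle [([402.1, 301.1], 0.51)]
top tape [([257.7, 272.9], 0.97), ([301.2, 185.4], 0.38)]
top red_stopper [([388.2, 176.1], 0.57)]
top paddle outline [([316.7, 236.3], 0.57, 953)]
top flap outline [([403.7, 303.8], 0.25, 224)]
side paddle [([361.0, 221.7], 0.98)]
side dispenser [([279.2, 329.9], 0.56)]
side bottle []
side flap []
side brown_bottle []
side tape [([368.3, 401.7], 0.87)]
side red_stopper []
side paddle outline [([347.1, 252.4], 0.6, 1148)]
side flap outline [([271.3, 277.4], 0.57, 1497)]
```

View pics/top.png

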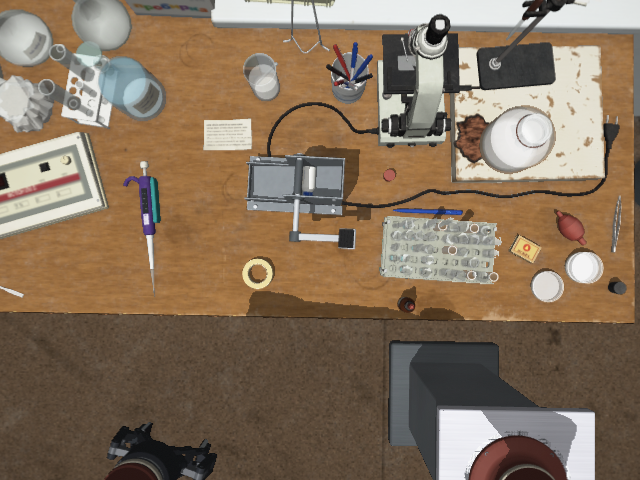

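View pics/side.png

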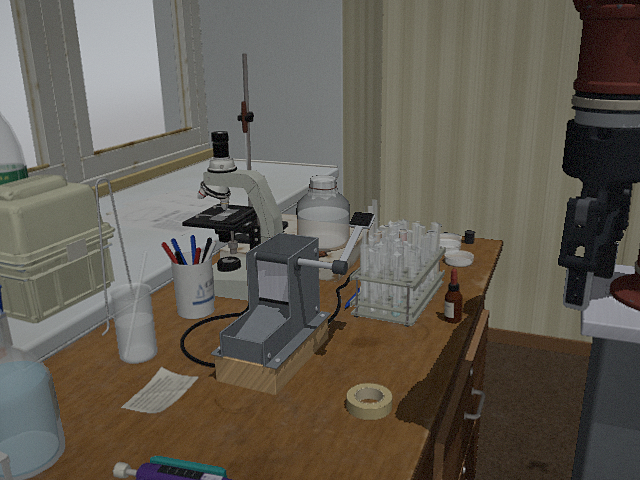

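The top view shows the paddle near (347,238), with the lever arm running to image right, the shaft end at (295,237), and the hopper above. The test-tube rack starts at column 382. The side view shows the paddle near (361,221) and the shaft end at (341,267).

Run:
```python
from h import *
P,e=tri([("top",(347,238)),("side",(361,221))]);print("paddle",P,e)
P2,e=tri([("top",(343.4,238.4)),("side",(361,221.7))]);print("paddle net",P2,e)
S,e=tri([("top",(295,237)),("side",(341,267))]);print("shaft end",S,e)
for n,px,z in[("hub",(295,237),S[2]),("padR",(355,238),P[2]),("padL",(339,238),P[2]),("pad top",(347,229.5),P[2]),("pad bot",(347,248),P[2]),("rack corner",(386,220),60),("rack c2",(381,278),60),("brown",(407,304),95),("shaft at hopper",(297,200),S[2]),("tape",(258,273),18)]:print(n,onz("top",px,z).round(1))
for q in [(272,385),(217,378)]:print('plinth foot side',onz("side",q,0).round(1))
i=cv2.imread("pics/side.png")[200:310,310:430];j=cv2.imread("pics/top.png")[190:300,270:420]
cv2.imwrite("pics/c.png",np.hstack([cv2.resize(i,(360,330),interpolation=2),cv2.resize(j,(440,330),interpolation=2)]))
```

```text
paddle [490.68133824 361.31336974 206.38207621] [np.float64(1.1183310584238881), np.float64(1.1183310584238522)]
paddle net [489.34592999 367.16053328 207.10635228] [np.float64(1.6922733406908537), np.float64(1.6922733406910904)]
shaft end [491.51699455 450.78824721 163.43962766] [np.float64(1.7660035594689742), np.float64(1.766003559469096)]
hub [493.2 451.4 163.4]
padR [492.  348.3 206.4]
padL [491.5 375.  206.4]
pad top [506.  361.9 206.4]
pad bot [475.  361.4 206.4]
rack corner [532.4 280.5  60. ]
rack c2 [419.  288.9  60. ]
brown [372.8 243.1  95. ]
shaft at hopper [558.4 449.1 163.4]
tape [422.8 534.7  18. ]
plinth foot side [567.1 532.5   0. ]
plinth foot side [652.3 543.5  -0. ]
```

View pics/c.png

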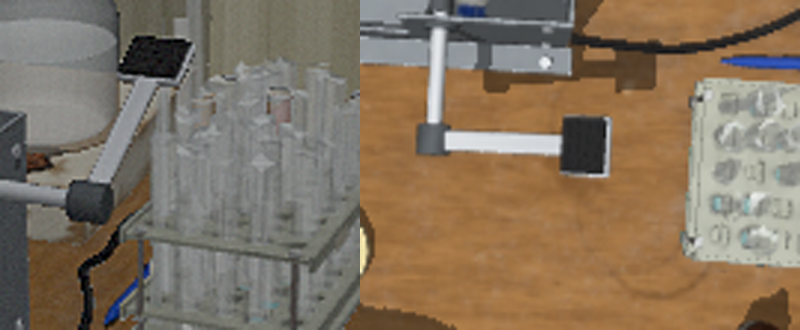

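jog_arm(deltas=[{"dz": -12,"az": -0.134},{"dz": -12,"az": -0.133},{"dz": -12},{}], gripper=0)

```text
invalid input
```

jog_arm(deltas=[{"dx": -35,"dy": -29},{"dx": -35,"dy": -29},{"dx": -35,"dy": -29},{"dx": -35,"dy": -29},{"dx": -35,"dy": -29},{"dx": -35,"dy": -29},{"dx": -35,"dy": -29},{"dx": -35,"dy": -29},{"dx": -35,"dy": -29},{}])

```text
invalid input
```

jog_arm(deltas=[{"dx": 0,"dy": 0,"dz": -12,"ax": 0,"ay": 0,"az": -0.134},{"dx": 0,"dy": 0,"dz": -12,"ax": 0,"ay": 0,"az": -0.133},{"dx": 0,"dy": 0,"dz": -12,"ax": 0,"ay": 0,"az": 0},{"dx": 0,"dy": 0,"dz": 0,"ax": 0,"ay": 0,"az": 0}], gripper=0)

```text
time: 1.5
position: [172.1, 627.4, 293.5]
orientation: [0.001, 1.0, 0.001, 0.0]
ft_force: [0.1, -0.4, -0.4]
grip_width: 12.4
gripper_force: 0.0
```

jog_arm(deltas=[{"dx": -35,"dy": -29,"dz": 0,"ax": 0,"ay": 0,"az": 0},{"dx": -35,"dy": -29,"dz": 0,"ax": 0,"ay": 0,"az": 0},{"dx": -35,"dy": -29,"dz": 0,"ax": 0,"ay": 0,"az": 0},{"dx": -35,"dy": -29,"dz": 0,"ax": 0,"ay": 0,"az": 0},{"dx": -35,"dy": -29,"dz": 0,"ax": 0,"ay": 0,"az": 0},{"dx": -35,"dy": -29,"dz": 0,"ax": 0,"ay": 0,"az": 0},{"dx": -35,"dy": -29,"dz": 0,"ax": 0,"ay": 0,"az": 0},{"dx": -35,"dy": -29,"dz": 0,"ax": 0,"ay": 0,"az": 0},{"dx": -38,"dy": -32,"dz": 0,"ax": 0,"ay": 0,"az": 0},{"dx": 0,"dy": 0,"dz": 0,"ax": 0,"ay": 0,"az": 0}])

```text
time: 2.75
position: [494.1, 357.1, 291.5]
orientation: [0.006, 1.0, -0.002, 0.001]
ft_force: [0.6, -0.3, -0.0]
grip_width: 0.2
gripper_force: 0.0
```

Run:
```python
from h import *
o=manip.get_obs();print(o["position"],o["orientation"],o["time"],o["grip_width"],o["joint_pos"])
ims=[manip.snapshot(c) for c in("side","wrist")]
for c in("side","wrist"):print(c,manip.tip_of(c,"paddle"))
p=np.array(o["position"])
cv2.imwrite("pics/d.png",np.hstack([cv2.resize(ims[0][120:360,220:480],(400,370)),cv2.resize(ims[1],(400,300))if 0 else cv2.resize(ims[1],(400,370))])[:,:,::-1])
```

```text
[494.11129167 357.10075026 291.51795571] [ 0.00611302  0.9999784  -0.00216921  0.00106464] 2.75 0.24272883004361315 [-0.6393863   0.5209484  -0.04014595  1.49517686  0.02733702  1.12703436
  0.8725955 ]
side [{'at': [362.8, 219.2], 'conf': 0.79}]
wrist [{'at': [330.6, 264.1], 'conf': 0.58}, {'at': [184.1, 56.8], 'conf': 0.3}]
```

View pics/d.png

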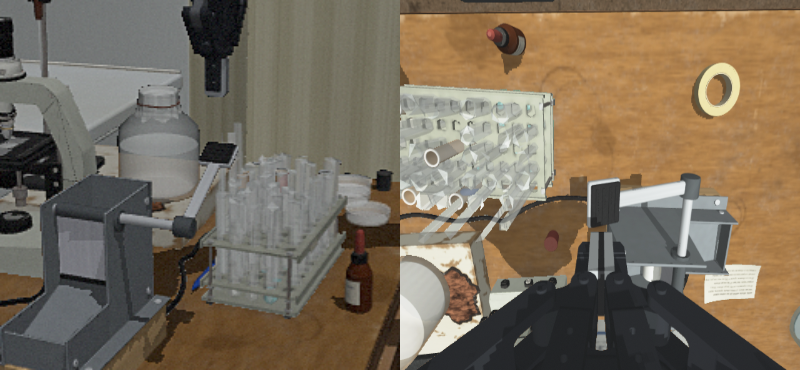

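The wrist view shows the paddle at about pixel (328,263), close under the closed fingertips. In the side view the tip is above the paddle and the tubes are clear of it.

Run:
```python
from h import *
print(tri([("top",(346.8,238.6)),("side",(362.5,219.3)),("wrist",(328,263.5))]))
print(tri([("side",(362.5,219.3)),("wrist",(328,263.5))]))
print(onz("wrist",(328,263.5),207))
```

```text
(array([487.53427761, 364.49804559, 209.76003043]), [np.float64(3.9248326820746886), np.float64(1.5008441881467278), np.float64(3.5539023359821966)])
(array([484.94985311, 367.46001902, 211.3548311 ]), [np.float64(0.1394503954012015), np.float64(0.13945039540113247)])
[486.5505866 367.5117803 207.       ]
```

jog_arm(deltas=[{"dx": 3,"dy": 4,"dz": 9,"ax": 0,"ay": 0,"az": 0},{"dx": 2,"dy": 3,"dz": 12,"ax": 0,"ay": 0,"az": 0},{"dx": 0,"dy": 0,"dz": 12,"ax": 0,"ay": 0,"az": 0},{"dx": 0,"dy": 0,"dz": 12,"ax": 0,"ay": 0,"az": 0},{"dx": 0,"dy": 0,"dz": 0,"ax": 0,"ay": 0,"az": 0},{"dx": 0,"dy": 0,"dz": 0,"ax": 0,"ay": 0,"az": 0}])

```text
time: 3.7
position: [485.1, 369.6, 247.5]
orientation: [0.001, 1.0, 0.0, 0.0]
ft_force: [-0.1, 1.1, 0.2]
grip_width: 0.0
gripper_force: 0.0
```

Run:
```python
from h import *
ims=[manip.snapshot(c) for c in("side","wrist","top")]
o=manip.get_obs();print(o["position"],o["ft_force"])
f=lambda a:cv2.resize(a,(400,300),interpolation=2)
cv2.imwrite("pics/e.png",np.hstack([f(ims[0][150:300,280:480]),f(ims[1][180:420,180:500])])[:,:,::-1])
```

```text
[485.10366244 369.70954238 247.87345054] [-0.43066359  0.56619987  0.89951242]
```

View pics/e.png

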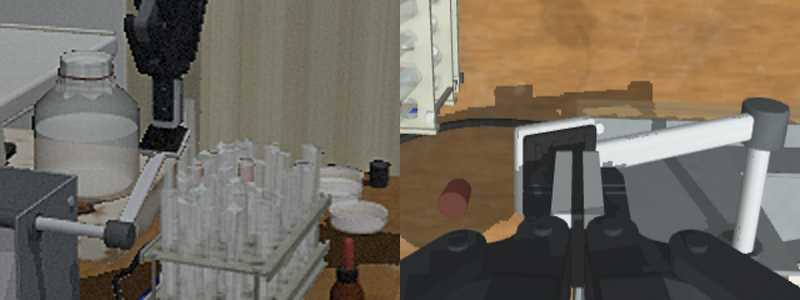

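The wrist close-up shows the closed tips over the paddle, about 5 mm too far towards the lever arm. I'll correct that and make contact.

jog_arm(deltas=[{"dx": -1,"dy": -3,"dz": 0,"ax": 0,"ay": 0,"az": 0},{"dx": 0,"dy": -2,"dz": 2,"ax": 0,"ay": 0,"az": 0},{"dx": 0,"dy": 0,"dz": 4,"ax": 0,"ay": 0,"az": 0},{"dx": 0,"dy": 0,"dz": 4,"ax": 0,"ay": 0,"az": 0},{"dx": 0,"dy": 0,"dz": 4,"ax": 0,"ay": 0,"az": 0},{"dx": 0,"dy": 0,"dz": 4,"ax": 0,"ay": 0,"az": 0},{"dx": 0,"dy": 0,"dz": 0,"ax": 0,"ay": 0,"az": 0},{"dx": 0,"dy": 0,"dz": 0,"ax": 0,"ay": 0,"az": 0}])

```text
time: 4.85
position: [486.1, 364.6, 229.4]
orientation: [0.0, 1.0, 0.0, 0.0]
ft_force: [0.3, -1.2, 3.6]
grip_width: 0.0
gripper_force: 1.5
```

jog_arm(deltas=[{"dx": 0,"dy": -2,"dz": 4,"ax": 0,"ay": 0,"az": 0},{"dx": 0,"dy": -2,"dz": 4,"ax": 0,"ay": 0,"az": 0},{"dx": 0,"dy": -2,"dz": 4,"ax": 0,"ay": 0,"az": 0},{"dx": 0,"dy": -1,"dz": 4,"ax": 0,"ay": 0,"az": 0},{"dx": 0,"dy": -1,"dz": 4,"ax": 0,"ay": 0,"az": 0},{"dx": 0,"dy": -1,"dz": 4,"ax": 0,"ay": 0,"az": 0},{"dx": 0,"dy": -1,"dz": 4,"ax": 0,"ay": 0,"az": 0},{"dx": 0,"dy": 0,"dz": 4,"ax": 0,"ay": 0,"az": 0},{"dx": 0,"dy": 0,"dz": 4,"ax": 0,"ay": 0,"az": 0},{"dx": 0,"dy": 0,"dz": 4,"ax": 0,"ay": 0,"az": 0}])

```text
time: 6.1
position: [485.4, 353.9, 188.9]
orientation: [0.0, 1.0, -0.001, -0.001]
ft_force: [-1.3, 0.7, 4.1]
grip_width: 0.2
gripper_force: 2.1
```

jog_arm(deltas=[{"dx": 0,"dy": 0,"dz": 4,"ax": 0,"ay": 0,"az": 0},{"dx": 0,"dy": 0,"dz": 4,"ax": 0,"ay": 0,"az": 0},{"dx": 0,"dy": 1,"dz": 4,"ax": 0,"ay": 0,"az": 0},{"dx": 0,"dy": 1,"dz": 4,"ax": 0,"ay": 0,"az": 0},{"dx": 0,"dy": 1,"dz": 4,"ax": 0,"ay": 0,"az": 0},{"dx": 0,"dy": 1,"dz": 4,"ax": 0,"ay": 0,"az": 0},{"dx": 0,"dy": 1,"dz": 3,"ax": 0,"ay": 0,"az": 0},{"dx": 0,"dy": 0,"dz": 0,"ax": 0,"ay": 0,"az": 0},{"dx": 0,"dy": 0,"dz": 0,"ax": 0,"ay": 0,"az": 0}])

```text
time: 7.22
position: [485.6, 358.2, 161.9]
orientation: [0.001, 1.0, -0.001, -0.001]
ft_force: [-2.3, -5.1, 4.2]
grip_width: -0.3
gripper_force: 2.6
```

jog_arm(deltas=[{"dx": 0,"dy": 0,"dz": 2,"ax": 0,"ay": 0,"az": 0},{"dx": 0,"dy": 1,"dz": 2,"ax": 0,"ay": 0,"az": 0},{"dx": 0,"dy": 0,"dz": 2,"ax": 0,"ay": 0,"az": 0},{"dx": 0,"dy": 0,"dz": 0,"ax": 0,"ay": 0,"az": 0},{"dx": 0,"dy": 0,"dz": 0,"ax": 0,"ay": 0,"az": 0}])

```text
time: 7.85
position: [485.7, 360.1, 156.2]
orientation: [0.0, 1.0, -0.001, -0.0]
ft_force: [-1.1, -4.8, 3.5]
grip_width: -0.3
gripper_force: 2.7
```

Run:
```python
from h import *
ims=[manip.snapshot(c) for c in("side","top")]
for c in("side","top"):
  for n in("bottle","flap","paddle"):print(c,n,[(np.round(r["at"],1).tolist(),round(r["conf"],2)) for r in manip.tip_of(c,n)[:2]])
o=manip.get_obs();print(o["position"],o["ft_force"])
f=lambda a:cv2.resize(a,(400,450),interpolation=2)
cv2.imwrite("pics/f.png",np.hstack([f(ims[0][190:400,200:390]),f(ims[1][145:260,235:360])])[:,:,::-1])
```

```text
side bottle [([228.7, 337.2], 0.61)]
side flap [([274.9, 257.9], 0.93)]
side paddle [([362.1, 267.9], 0.7)]
top bottle [([256.4, 164.3], 0.66)]
top flap [([298.3, 175.8], 0.83)]
top paddle []
[485.70379713 360.05700634 156.21853437] [-1.9779992  -5.43592402  4.01654572]
```

View pics/f.png

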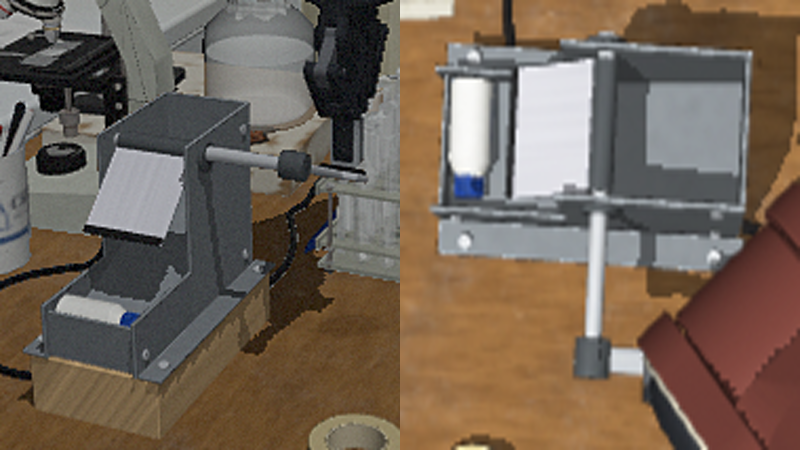

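The bottle already lies in the tray against the lip, with the flap lifted. I'll press on in small steps until the stop is felt.

jog_arm(deltas=[{"dx": 0,"dy": 0,"dz": 1.5,"ax": 0,"ay": 0,"az": 0},{"dx": 0,"dy": 0,"dz": 1.5,"ax": 0,"ay": 0,"az": 0},{"dx": 0,"dy": 0,"dz": 0,"ax": 0,"ay": 0,"az": 0},{"dx": 0,"dy": 0,"dz": 0,"ax": 0,"ay": 0,"az": 0}])

```text
time: 8.75
position: [485.8, 360.9, 153.5]
orientation: [0.0, 1.0, 0.0, 0.0]
ft_force: [-2.0, -2.9, 5.8]
grip_width: -0.1
gripper_force: 3.1
```

jog_arm(deltas=[{"dx": 0,"dy": 0,"dz": 1.5,"ax": 0,"ay": 0,"az": 0},{"dx": 0,"dy": 0,"dz": 1,"ax": 0,"ay": 0,"az": 0},{"dx": 0,"dy": 0,"dz": 0,"ax": 0,"ay": 0,"az": 0},{"dx": 0,"dy": 0,"dz": 0,"ax": 0,"ay": 0,"az": 0}])

```text
time: 9.25
position: [485.8, 361.1, 152.8]
orientation: [0.0, 1.0, 0.001, 0.0]
ft_force: [-4.5, -4.7, 12.7]
grip_width: 0.0
gripper_force: 7.3
```

The force jumped to 13 N with little motion, so the lever is on its stop. I'll back off slightly, hold, and then ease it up.

jog_arm(deltas=[{"dx": 0,"dy": 0,"dz": -1,"ax": 0,"ay": 0,"az": 0},{"dx": 0,"dy": 0,"dz": 0,"ax": 0,"ay": 0,"az": 0},{"dx": 0,"dy": 0,"dz": 0,"ax": 0,"ay": 0,"az": 0},{"dx": 0,"dy": 0,"dz": 0,"ax": 0,"ay": 0,"az": 0},{"dx": 0,"dy": 0,"dz": 0,"ax": 0,"ay": 0,"az": 0}])

```text
time: 9.88
position: [485.8, 361.0, 153.1]
orientation: [0.0, 1.0, 0.001, 0.0]
ft_force: [-4.1, -4.0, 9.8]
grip_width: 0.0
gripper_force: 5.6
```

jog_arm(deltas=[{"dx": 0,"dy": 0,"dz": -3,"ax": 0,"ay": 0,"az": 0},{"dx": 0,"dy": 0,"dz": -3,"ax": 0,"ay": 0,"az": 0},{"dx": 0,"dy": -1,"dz": -3,"ax": 0,"ay": 0,"az": 0},{"dx": 0,"dy": -1,"dz": -3,"ax": 0,"ay": 0,"az": 0},{"dx": 0,"dy": -1,"dz": -3,"ax": 0,"ay": 0,"az": 0},{"dx": 0,"dy": -1,"dz": -3,"ax": 0,"ay": 0,"az": 0},{"dx": 0,"dy": -1,"dz": -3,"ax": 0,"ay": 0,"az": 0},{"dx": 0,"dy": -1,"dz": -3,"ax": 0,"ay": 0,"az": 0},{"dx": 0,"dy": -1,"dz": -3,"ax": 0,"ay": 0,"az": 0},{"dx": 0,"dy": 0,"dz": -3,"ax": 0,"ay": 0,"az": 0}])

```text
time: 11.12
position: [485.5, 354.4, 182.2]
orientation: [0.0, 1.0, 0.001, 0.0]
ft_force: [-2.3, -2.6, 3.6]
grip_width: -0.2
gripper_force: 2.2
```

jog_arm(deltas=[{"dx": 0,"dy": 0,"dz": -3,"ax": 0,"ay": 0,"az": 0},{"dx": 0,"dy": 0,"dz": -3,"ax": 0,"ay": 0,"az": 0},{"dx": 0,"dy": 0,"dz": -3,"ax": 0,"ay": 0,"az": 0},{"dx": 0,"dy": 0,"dz": -3,"ax": 0,"ay": 0,"az": 0},{"dx": 0,"dy": 0,"dz": -3,"ax": 0,"ay": 0,"az": 0},{"dx": 0,"dy": 1,"dz": -3,"ax": 0,"ay": 0,"az": 0},{"dx": 0,"dy": 1,"dz": -3,"ax": 0,"ay": 0,"az": 0},{"dx": 0,"dy": 1,"dz": -3,"ax": 0,"ay": 0,"az": 0},{"dx": 0,"dy": 1,"dz": -3,"ax": 0,"ay": 0,"az": 0},{"dx": 0,"dy": 1,"dz": -3,"ax": 0,"ay": 0,"az": 0}])

```text
time: 12.38
position: [486.6, 358.2, 212.2]
orientation: [0.001, 1.0, -0.0, 0.001]
ft_force: [-2.2, -1.0, 4.1]
grip_width: -0.2
gripper_force: 1.7
```

jog_arm(deltas=[{"dx": 0,"dy": 1,"dz": -2,"ax": 0,"ay": 0,"az": 0},{"dx": 0,"dy": 1,"dz": -2,"ax": 0,"ay": 0,"az": 0},{"dx": 0,"dy": 1,"dz": -2,"ax": 0,"ay": 0,"az": 0},{"dx": 0,"dy": 1,"dz": -2,"ax": 0,"ay": 0,"az": 0},{"dx": 0,"dy": 0,"dz": -2,"ax": 0,"ay": 0,"az": 0},{"dx": 0,"dy": 1,"dz": -2,"ax": 0,"ay": 0,"az": 0},{"dx": 0,"dy": 0,"dz": -2,"ax": 0,"ay": 0,"az": 0},{"dx": 0,"dy": 1,"dz": -2,"ax": 0,"ay": 0,"az": 0},{"dx": 0,"dy": 0,"dz": -1.5,"ax": 0,"ay": 0,"az": 0},{"dx": 0,"dy": 0,"dz": -1.5,"ax": 0,"ay": 0,"az": 0}])

```text
time: 13.62
position: [485.0, 365.4, 230.7]
orientation: [-0.0, 1.0, 0.001, -0.001]
ft_force: [0.4, 3.0, 1.9]
grip_width: 0.1
gripper_force: 1.4
```

jog_arm(deltas=[{"dx": 0,"dy": 0,"dz": -1.5,"ax": 0,"ay": 0,"az": 0},{"dx": 0,"dy": 0,"dz": -1.5,"ax": 0,"ay": 0,"az": 0},{"dx": 0,"dy": 0,"dz": -1.5,"ax": 0,"ay": 0,"az": 0},{"dx": 0,"dy": 0,"dz": -1.5,"ax": 0,"ay": 0,"az": 0},{"dx": 0,"dy": 0,"dz": -1.5,"ax": 0,"ay": 0,"az": 0},{"dx": 0,"dy": 0,"dz": -1.5,"ax": 0,"ay": 0,"az": 0},{"dx": 0,"dy": 0,"dz": -1.5,"ax": 0,"ay": 0,"az": 0},{"dx": 0,"dy": 0,"dz": -1.5,"ax": 0,"ay": 0,"az": 0},{"dx": 0,"dy": 0,"dz": 0,"ax": 0,"ay": 0,"az": 0}])

```text
time: 14.75
position: [485.9, 363.5, 242.4]
orientation: [0.001, 1.0, -0.001, -0.0]
ft_force: [0.5, -0.8, -0.6]
grip_width: 0.3
gripper_force: 0.0
```

jog_arm(deltas=[{"dx": 0,"dy": 0,"dz": -6,"ax": 0,"ay": 0,"az": 0},{"dx": 0,"dy": 0,"dz": -12,"ax": 0,"ay": 0,"az": 0},{"dx": 0,"dy": 0,"dz": -15,"ax": 0,"ay": 0,"az": 0},{"dx": 0,"dy": 0,"dz": -10,"ax": 0,"ay": 0,"az": 0},{"dx": 0,"dy": 0,"dz": 0,"ax": 0,"ay": 0,"az": 0},{"dx": 0,"dy": 0,"dz": 0,"ax": 0,"ay": 0,"az": 0}])

```text
time: 15.5
position: [485.5, 364.4, 285.5]
orientation: [0.0, 1.0, -0.0, -0.0]
ft_force: [0.3, 0.3, -0.9]
grip_width: -0.2
gripper_force: 0.0
```

Run:
```python
from h import *
ims=[manip.snapshot(c) for c in("side","top")]
o=manip.get_obs();print(o["position"],o["ft_force"],np.abs(o["qvel"]).max())
for c in("side","top"):print(c,[(r["at"],r["conf"]) for r in manip.tip_of(c,"paddle")+manip.tip_of(c,"bottle")])
f=lambda a:cv2.resize(a,(400,450),interpolation=2)
cv2.imwrite("pics/g.png",np.hstack([f(ims[0][190:400,200:390]),f(ims[1][145:260,235:360])])[:,:,::-1])
```

```text
[485.4839015  364.34963283 285.16916647] [-0.58187589 -0.27657407  0.00425563] 0.003075162815987286
side [([362.4, 221.2], 0.95), ([230.6, 333.4], 0.56), ([281.7, 328.9], 0.19)]
top [([258.8, 164.3], 0.68)]
```

View pics/g.png

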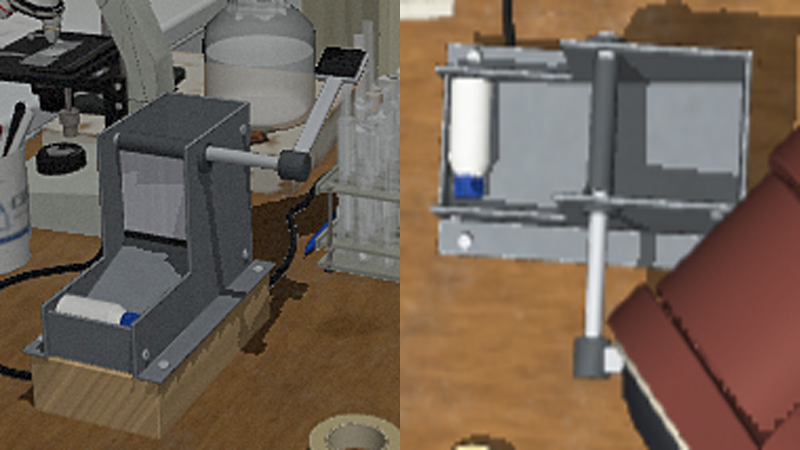

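The flap hangs shut, the lever is fully up with the paddle back at (362,221), and the bottle lies in the tray. The robot touches nothing.

```bash
python3 -c "
from cell import manip
print(manip.job_done())"
```

```text
the job is handed in; nothing more can be done
None
```

The job is handed in, with no verdict returned: the lever was pressed to its stop and eased back up, the flap is shut, and the bottle lies in the tray with the robot clear of everything.

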